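Scrub out the mixing cup and hold it up level

ROBOT

A 6-joint arm with a two-finger parallel gripper is mounted at the origin on the work surface. World frame = base frame: x ahead of the robot, y to its left, z up, the work surface at z = 0. Lengths are in m, angles in rad, forces in N, time in s.
With the tool pointing down it reaches from about 0.25 to 0.775 m from the base axis. Payload 4 kg.
Tool frame: the origin (TCP) lies on the centre line of the jaws, within the pads' length; the fingertips stand robot.tips_ahead ahead of it and the grasp point (between the pads) lies 8 mm behind it (robot.tips_ahead is the distance from the TCP to the fingertips, in m); z points along the fingers, y is the line along which they close (so a half turn about z gives the same grasp; the last joint's range is limited). The gripper opens to 94 mm and grips with 3 to 60 N. Pads are 16 mm wide; open, the fingers measure 119 mm over their backs; the gripper's body (75 mm by 177 mm) begins 78 mm behind the grasp point.
Start: joints at [-1.33, 0.087, 1.371, -0, 1.684, -0.103], TCP at [0.185, -0.518, 0.217] pointing down, gripper open.
Joint ranges: [-3.1, 3.1], [-0.76, 2.03], [0.27, 2.55], [-1.08, 4.22], [0.17, 2.65], [-2.57, 2.57]. Speed limits (rad/s): [2.79, 2.79, 3.14, 3.14, 3.14, 3.14].

INTERFACE

Orientations are given as [roll, pitch, yaw] about the fixed x, y, z axes, in that order (R = Rz(yaw) Ry(pitch) Rx(roll)).
In Python, from bench import robot, snapshot, close_job, spotter gives the robot as it stands. The module is installed in compiled form; this text tells all that it offers.
- The arm moves only by the tool servo_tool, never from a script. Its argument "commands" is one flat list of numbers, 7 for each row, row after row: the shift along the tool's x, y, z in m, then the turn, a rotation vector about the tool's x, y, z in degrees, then the finger opening in m, from 0 to 0.094. In form: [x, y, z, ax, ay, az, grip, x, y, z, ax, ay, az, grip, ...]. A call has 1 to 10 rows; each row is the pose to reach, as a shift and turn from the pose commanded when the call began, along the tool's axes at that moment; what a row does not reach only later rows make up. A row lasts 1/8 s, in which the tool goes at most 62.5 mm and 10.7 degrees, less where a joint would pass 70% of its speed; a pose out of reach is approached as far as the arm can. A call with a gripper value outside its range is refused whole. The fingers move at their own pace and stop on an object; the grip force is fixed at half the most. Time passes only in rows, so rows that repeat a pose let the fingers close. It gives the time, the measured TCP pose, the force, the opening and the grip force at its end, in the units of the state.
- robot.get_obs(): the state, without advancing time (a new reading comes with each control period).
- snapshot(name): name is "scene" or "top" or "wrist"; returns a dict with "img" (384x512x3 uint8, blue, green, red), "camera_matrix" (3x3 intrinsics, pixels), "extrinsics" (4x4, takes a point from camera to world coordinates); the wrist camera has in their place "hand_eye" (4x4, takes a point from camera to tool coordinates, whose origin is the TCP and whose axes are the flange's). Camera axes: x right, y down, z forward; pixel columns grow to the right and rows downward; lengths in m; the calibration is good to about 2 mm. A picture is of the moment at which its call begins: read the wrist's pose just before it. There is no depth.
- close_job(): hands the job in; it is judged then, once.
Trained networks look in a picture, given as the dict that the camera call returned (one of the last four; its "shot" number tells which), for a name from the list of things; names that differ only in an ending like _2 or _b are one class to them, and where a whole thing is asked for, a point or a joint stands for the part that bears it (a point fixed in the world has none). Each returns a list of dicts, best first, with "conf" (0 to 1); they miss things now and then, are a little off and sometimes report something else, mostly with a low value. They report only what shows in the picture. A call takes as long as a camera call. They do not tell look-alikes from the thing itself.
- spotter.trace(name, picture): "region" (384x512 bool, what is visible of it) and "box" ([left, top, width, height] in pixels, round what is visible of it).
The state is a dict: "time": time; "joint_positions": joint angles; "qvel": joint speeds; "joint_torque": joint torques, N m; "tool_pos": TCP position; "ee_rot": TCP orientation; "wrist_force": force on the tool from outside, world axes, zero at the start; "wrist_torque": the same for the moment, N m; "width": finger opening in m; "finger_force": force on a finger pad.
Only numpy, scipy, OpenCV 4.12 (cv2) and the standard library are available. Lean on these libraries where they do the work, as an engineer would, in place of code of your own. Each camera call takes 0.05 s, during which the arm holds its last target. There are 200 camera calls.

TASK

Scrub out the metal mixing cup with the bottle brush standing in it: with the cup staying in its holder, work the brush up and down inside the cup twice, each time about 5 cm up and then back down to the bottom. Then take the brush out and put it, head down, into the well of the wooden brush stand and let go of it; finally lift the cup about 10 cm up out of its holder and finish while holding it there in the gripper, upright and steady. Never tip the cup, and leave the paint jar, the screwdriver and the model plane where they are.

Things in the scene. Friction and masses are not known exactly. Their poses are not given: they have to be found in the camera images.
- cup: loose bare-metal straight round cup, open at the top: outer diameter 56 mm, height 85 mm, wall 4 mm (inner diameter 48 mm), floor 5 mm thick; about 0.15 kg. Origin at the centre of its underside, z up to the mouth. At the start it sits in the cup holder with the brush in it; its upper 73 mm stand free. Can be gripped from above across its diameter.
- brush: loose bottle brush, 195 mm long, about 50 g, at the start upright on its flat end inside the cup. Stiff white bristle head 28 mm thick from 0 to 55 mm (does not bend), wire stem 6 mm thick, metal ferrule 12 mm thick from 92 mm, round wooden handle 16 mm thick from 100 to 195 mm. Origin: centre of the head's flat lower end; z along the brush to the handle's top.
- cup_holder: fixed holder: dark round foot 110 mm in diameter, 6 mm high, with a black collar 84 mm in outer diameter, 22 mm high. The cup sits in its round recess, 60 mm in diameter, 12 mm deep (floor 10 mm above the table). Origin at the centre of its underside on the table, z up. It stands on the robot's left or right, the stand on the other side.
- brush_stand: fixed square block of light wood, 72 x 72 mm and 66 mm high, with one square well open at the top, 48 x 48 mm, its floor 8 mm above the table (58 mm deep). The brush put in it fits loosely and may lean a little. Origin at the centre of its underside on the table, z up, x and y along its sides.
- paint_jar: bystander: small closed glass paint jar, 44 mm in diameter, 62 mm high; origin at the centre of its underside. Leave it alone.
- screwdriver: bystander: screwdriver lying on the bench, handle towards its own -x; origin on its underside. Leave it alone.
- model_plane: bystander: small model plane with blue fuselage, about 205 mm long along its x, and orange wing 240 mm across along its y, 56 mm high; origin under its middle on the bench. Leave it alone.
Mind the look-alikes: they are no part of the job. There is more than one size of the brush_stand; the job needs the middle-sized.

How it is judged:
On the way, in this order (a step that is already met when the one before it is completed fails the run):
1. the brush is raised inside the cup (its end 30 mm or more above the cup's inner floor, still inside), the cup seated in its holder (z of brush in the frame of cup between 0.035 and 0.083 m and horizontal distance between brush and cup below 0.025 m and z of cup in the frame of cup_holder below 0.018 m and horizontal distance between cup and cup_holder below 0.01 m), for 0.05 s.
2. the brush is pushed back down to within about 10 mm of the cup's inner floor (z of brush in the frame of cup between 0 and 0.016 m and horizontal distance between brush and cup below 0.025 m and z of cup in the frame of cup_holder below 0.018 m and horizontal distance between cup and cup_holder below 0.01 m), for 0.05 s.
3. the brush is raised inside the cup a second time (all of step 1), for 0.05 s.
4. the brush is pushed back down a second time (all of step 2), for 0.05 s.
5. the brush stands head down in the well of the brush stand, let go (x of brush in the frame of brush_stand between -0.024 and 0.024 m and y of brush in the frame of brush_stand between -0.024 and 0.024 m and z of brush in the frame of brush_stand below 0.025 m and angle between brush's own z axis and vertical below 0.5 rad and contact force between brush and the fingers below 0.1 N and z of cup in the frame of cup_holder below 0.018 m and horizontal distance between cup and cup_holder below 0.01 m), for 0.2 s.
At the end, for the whole second after the job is handed in: Brush released, head down in the stand's well (end under 25 mm above the table, lean under 0.5 rad); cup held by the fingers alone, underside 70 to 250 mm above the table, within 0.10 rad of upright, slower than 20 mm/s and 0.15 rad/s, touching nothing else (x of brush in the frame of brush_stand between -0.024 and 0.024 m and y of brush in the frame of brush_stand between -0.024 and 0.024 m and z of brush in the frame of brush_stand below 0.025 m and angle between brush's own z axis and vertical below 0.5 rad and contact force between brush and the fingers below 0.1 N and height (world z) of cup between 0.07 and 0.25 m and angle between cup's own z axis and vertical below 0.1 rad and linear speed of cup below 0.02 m/s and angular speed of cup below 0.15 rad/s and contact force between cup and the fingers above 1 N and contact force between cup and cup_holder below 0.1 N and contact force between cup and brush_stand below 0.1 N and contact force between cup and brush below 0.1 N and contact force between cup and paint_jar below 0.1 N and contact force between cup and screwdriver below 0.1 N and contact force between cup and model_plane below 0.1 N); the arm keeps its last pose, push and grip.
It fails at once if the cup is tipped more than 0.35 rad (angle between cup's own z axis and vertical above 0.35 rad).
It fails at once if the paint jar is moved more than 20 mm (distance of paint_jar from where it was at the start of the episode above 0.02 m).
It fails at once if the screwdriver is moved more than 20 mm (distance of screwdriver from where it was at the start of the episode above 0.02 m).
It fails at once if the model plane is moved more than 20 mm (distance of model_plane from where it was at the start of the episode above 0.02 m).
It also fails if it takes over 56 s, if anything falls off the work surface, if the arm or the gripper's body presses on something with over 40 N, if the wrist force passes 120 N, or if a joint passes its speed limit or range.

## Working session

There is one attempt and no reset: what is moved stays moved. The work goes in short steps, Python scripts to look and compute and a tool call to move; the robot and the scene stay as the last step left them, time stands still between calls to the robot, and variables do not carry over. Pictures are saved under pics/ and viewed, at most 10 in all, crops included, and the job is handed in when it is done.

Besides the shell and the picture viewer there is one more tool, called after "Emit:" by a JSON object that holds its "name" and its "arguments". servo_tool: Moves the arm, as the interface text tells. Its arguments: {"type":"object","properties":{"commands":{"type":"array","items":{"type":"number"}}},"required":["commands"]}

```bash
mkdir -p pics
cat > h.py <<'E'
import numpy as np, cv2
from bench import robot, snapshot, close_job, spotter
def ray(s,u,v):
    K=s["camera_matrix"];E=s["extrinsics"]
    d=E[:3,:3]@np.linalg.solve(K,[u,v,1.]);return E[:3,3],d
def onz(s,u,v,z):
    o,d=ray(s,u,v);return o+d*(z-o[2])/d[2]
def proj(s,p):
    E=np.linalg.inv(s["extrinsics"]);q=s["camera_matrix"]@(E[:3,:3]@np.array(p)+E[:3,3]);return q[:2]/q[2]
E
python3 - <<'E'
from h import *
o=robot.get_obs();print(o["tool_pos"],o["ee_rot"],o["width"],robot.tips_ahead,o["time"])
ims=[]
for c in("top","scene"):
    s=snapshot(c);cv2.imwrite(f"pics/{c}0.png",s["img"])
    print(c,s["extrinsics"].round(3).tolist(),s["camera_matrix"].round(1).tolist())
    for n in("cup","brush","cup_holder","brush_stand","paint_jar","screwdriver","model_plane"):
        for r in spotter.trace(n,s)[:5]:
            b=r["box"];print(n,round(r["conf"],2),b,int(r["region"].sum()))
E
```

```text
[ 0.18523028 -0.51733233  0.21532544] [-3.13943908e+00 -1.97466624e-04  3.43734396e-01] 0.09411157169320221 0.011 0.0
top [[0.003, -0.979, 0.202, 0.422], [-1.0, -0.002, 0.006, -0.005], [-0.005, -0.202, -0.979, 1.067], [0.0, 0.0, 0.0, 1.0]] [[366.0, 0.0, 257.6], [0.0, 366.0, 189.3], [0.0, 0.0, 1.0]]
cup 0.61 [173.1, 220.9, 24.6, 19.2] 260
brush 0.66 [176.2, 222.0, 16.5, 14.8] 145
cup_holder 0.72 [171.3, 216.2, 38.8, 35.9] 668
brush_stand 0.95 [302.8, 206.6, 33.7, 33.2] 771
brush_stand 0.81 [269.8, 211.7, 21.3, 21.7] 356
brush_stand 0.74 [324.2, 131.8, 39.8, 44.9] 1458
paint_jar 0.77 [121.5, 238.4, 18.7, 12.8] 274
screwdriver 0.63 [369.4, 182.8, 52.1, 62.6] 429
model_plane 0.82 [233.8, 116.5, 70.6, 62.9] 1779
scene [[-0.109, 0.714, -0.691, 1.267], [0.994, 0.064, -0.09, 0.088], [-0.02, -0.697, -0.717, 0.749], [0.0, 0.0, 0.0, 1.0]] [[367.4, 0.0, 254.6], [0.0, 367.4, 194.5], [0.0, 0.0, 1.0]]
cup 0.73 [174.1, 162.0, 34.4, 39.0] 1066
cup 0.56 [320.2, 158.1, 21.8, 36.3] 669
brush 0.55 [329.7, 131.5, 10.9, 31.6] 178
cup_holder 0.63 [306.9, 180.5, 38.3, 28.4] 504
brush_stand 0.89 [220.2, 178.1, 24.3, 21.2] 478
brush_stand 0.82 [117.1, 208.1, 52.9, 54.8] 2469
brush_stand 0.58 [171.7, 162.6, 40.8, 37.4] 1019
paint_jar 0.82 [374.5, 169.6, 21.4, 27.4] 339
screwdriver 0.79 [106.8, 167.5, 18.3, 25.9] 219
model_plane 0.86 [183.4, 224.6, 95.1, 72.5] 2611
model_plane 0.39 [322.4, 161.8, 18.3, 34.3] 554
```

Run:
```python
import cv2
t=cv2.imread("pics/top0.png")[90:290,80:440];s=cv2.imread("pics/scene0.png")[110:310,80:440]
cv2.imwrite("pics/a.png",cv2.resize(cv2.vconcat([t,s]),None,fx=1.5,fy=1.5,interpolation=cv2.INTER_CUBIC))
```

```text
(no output)
```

View pics/a.png

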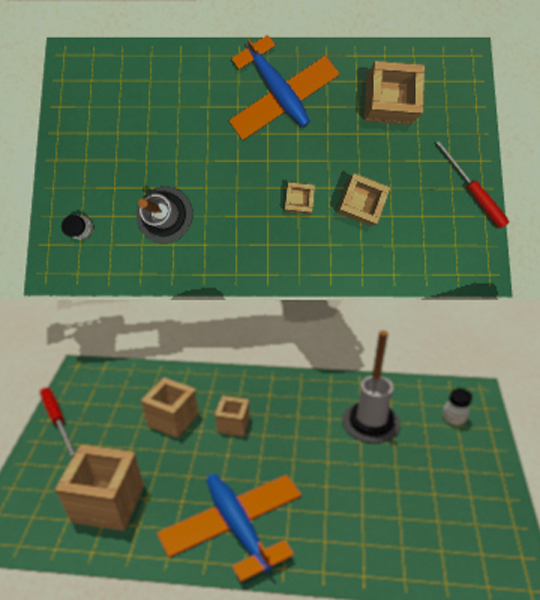

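Run:
```python
from h import *
T=snapshot("top");S=snapshot("scene")
def c(s,n,i=0):
    return spotter.trace(n,s)[i]
for s,nm in((T,"top"),(S,"scene")):
    for n in("brush","cup_holder","brush_stand"):
        for r in spotter.trace(n,s)[:3]:
            k=cv2.findContours(r["region"].astype(np.uint8),0,2)[0];k=max(k,key=cv2.contourArea)
            print(nm,n,cv2.minAreaRect(k),cv2.boxPoints(cv2.minAreaRect(k)).round(0).tolist())
ts=[cv2.resize(T["img"][205:265,150:230],(640,480),interpolation=2)]
a=cv2.resize(T["img"][195:260,160:240],None,fx=5,fy=5,interpolation=2)
b=cv2.resize(T["img"][195:260,265:345],None,fx=5,fy=5,interpolation=2)
d=cv2.resize(S["img"][125:217,290:370][:,:],None,fx=3,fy=3,interpolation=2)
e=cv2.resize(S["img"][125:217,160:255],None,fx=3,fy=3,interpolation=2)
C=np.zeros((600,800,3),np.uint8);C[:325,:400]=a;C[:325,400:]=b
C[325:600,:240]=d[:275];C[325:600,400:685]=e[:275]
cv2.imwrite("pics/b.png",C)
print("holder rough",onz(T,190,234,.006), "handle top",onz(T,175,225,.21), "stand",onz(T,322,219,.066))
print("scene handle top",onz(S,335.5,133,.21))
```

```text
top brush ((181.8000030517578, 227.9000244140625), (21.0190372467041, 8.944271087646484), 26.56505012512207) [[170.0, 227.0], [174.0, 219.0], [193.0, 229.0], [189.0, 237.0]]
top cup_holder ((190.4000244140625, 233.2000274658203), (34.882659912109375, 39.35479736328125), 26.56505012512207) [[166.0, 243.0], [184.0, 208.0], [215.0, 223.0], [197.0, 259.0]]
top brush_stand ((322.0072937011719, 223.22991943359375), (28.193801879882812, 29.133596420288086), 19.983104705810547) [[304.0, 232.0], [314.0, 205.0], [340.0, 214.0], [330.0, 242.0]]
top brush_stand ((342.6128845214844, 151.19456481933594), (38.425025939941406, 41.10729217529297), 3.5763344764709473) [[322.0, 171.0], [325.0, 129.0], [363.0, 132.0], [361.0, 173.0]]
top brush_stand ((279.3564453125, 221.9356689453125), (18.20918083190918, 19.502729415893555), 5.710593223571777) [[269.0, 231.0], [271.0, 211.0], [289.0, 213.0], [287.0, 233.0]]
scene brush ((332.41204833984375, 146.9840087890625), (6.708204746246338, 34.70378112792969), 10.304845809936523) [[326.0, 163.0], [332.0, 129.0], [339.0, 131.0], [333.0, 165.0]]
scene brush_stand ((145.95944213867188, 234.24322509765625), (57.210845947265625, 52.443275451660156), 9.462322235107422) [[113.0, 255.0], [122.0, 204.0], [178.0, 213.0], [170.0, 265.0]]
scene brush_stand ((192.52587890625, 180.93968200683594), (37.947566986083984, 34.66490173339844), 23.198589324951172) [[168.0, 189.0], [182.0, 158.0], [217.0, 172.0], [203.0, 204.0]]
scene brush_stand ((233.95997619628906, 187.2799835205078), (22.627416610717773, 25.173004150390625), 8.130102157592773) [[221.0, 198.0], [225.0, 173.0], [247.0, 176.0], [243.0, 201.0]]
holder rough [0.50890272 0.19587327 0.006     ] handle top [0.51319899 0.19329053 0.21      ] stand [ 0.54585267 -0.17649283  0.066     ]
scene handle top [0.52291423 0.19298477 0.21      ]
```

View pics/b.png

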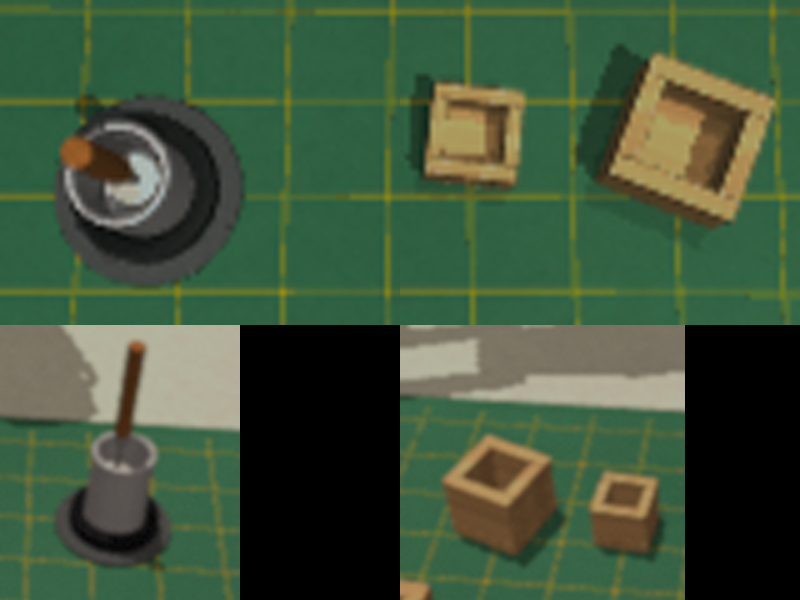

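```bash
cat >> h.py <<'E'
from scipy.spatial.transform import Rotation as Rn
def shift(p):
    o=robot.get_obs();R=Rn.from_euler("xyz",o["ee_rot"]).as_matrix();return (R.T@(np.array(p)-o["tool_pos"])).round(4)
def wrist():
    o=robot.get_obs();s=snapshot("wrist");M=np.eye(4);M[:3,:3]=Rn.from_euler("xyz",o["ee_rot"]).as_matrix();M[:3,3]=o["tool_pos"]
    s["extrinsics"]=M@s["hand_eye"];return s
E
python3 - <<'E'
from h import *
s=wrist();print(s["hand_eye"].round(3).tolist(),s["camera_matrix"].round(1).tolist(),robot.get_obs()["time"])
print(shift([.51,.19,.36]),shift([.54,-.18,.30]))
T=snapshot("top");S=snapshot("scene")
print(onz(T,175.2,226,.21),onz(T,183.4,230,.095),onz(T,189.8,233,.006))
print([onz(T,265+u/5,195+v/5,.066).round(4) for u,v in((257,55),(374,100),(270,83),(352,112))])
E
```

```text
[[0.0, -0.97, -0.245, 0.071], [1.0, 0.0, 0.001, 0.0], [-0.001, -0.245, 0.97, -0.169], [0.0, 0.0, 0.0, 1.0]] [[329.6, 0.0, 256.7], [0.0, 329.6, 200.9], [0.0, 0.0, 1.0]] 1.25
[ 0.5442 -0.557  -0.1435] [ 0.4477 -0.1985 -0.0835]
[0.51085252 0.19270718 0.21      ] [0.51216774 0.19696347 0.095     ] [0.51178153 0.19656782 0.006     ]
[array([ 0.5819, -0.1622,  0.066 ]), array([ 0.557 , -0.2258,  0.066 ]), array([ 0.5663, -0.1689,  0.066 ]), array([ 0.5503, -0.2134,  0.066 ])]
```

Emit:
{"name": "servo_tool", "arguments": {"commands": [0.448, -0.199, -0.084, 0, 0, 0, 0.094, 0.448, -0.199, -0.084, 0, 0, 0, 0.094, 0.448, -0.199, -0.084, 0, 0, 0, 0.094, 0.448, -0.199, -0.084, 0, 0, 0, 0.094, 0.448, -0.199, -0.084, 0, 0, 0, 0.094, 0.448, -0.199, -0.084, 0, 0, 0, 0.094, 0.448, -0.199, -0.084, 0, 0, 0, 0.094, 0.448, -0.199, -0.084, 0, 0, 0, 0.094, 0.448, -0.199, -0.084, 0, 0, 0, 0.094, 0.448, -0.199, -0.084, 0, 0, 0, 0.094]}}

```text
time: 2.6
tool_pos: [0.5397, -0.1797, 0.3002]
ee_rot: [3.141, 0.001, 0.344]
wrist_force: [-0.2, 0.5, 0.0]
width: 0.094
finger_force: 0.0
```

Run:
```python
from h import *
s=wrist();cv2.imwrite("pics/c.png",s["img"]);np.save("c.npy",s["extrinsics"])
for r in spotter.trace("brush_stand",s): 
    b=r["box"];print(r["conf"],b,onz(s,b[0]+b[2]/2,b[1]+b[3]/2,.05))
print(proj(s,[.538,-.18,.066]),robot.get_obs()["tool_pos"],shift([.51,.193,.36]),robot.get_obs()["time"])
```

```text
0.73 [218.1, 131.6, 81.2, 85.1] [ 0.54072401 -0.18254613  0.05      ]
0.65 [307.7, 0.0, 133.0, 85.2] [ 0.73263004 -0.25698044  0.05      ]
0.6 [143.3, 113.1, 56.4, 51.5] [ 0.54591263 -0.06466388  0.05      ]
[256.10997165 177.67120145] [ 0.53915614 -0.1805691   0.30025903] [ 0.0977 -0.3617 -0.0598] 2.7
```

View pics/c.png

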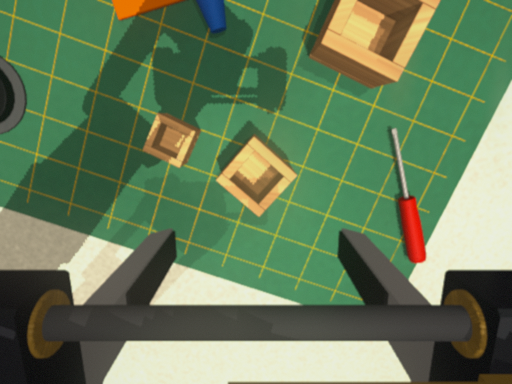

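Emit:
{"name": "servo_tool", "arguments": {"commands": [0.098, -0.362, -0.06, 0, 0, 0, 0.06, 0.098, -0.362, -0.06, 0, 0, 0, 0.06, 0.098, -0.362, -0.06, 0, 0, 0, 0.06, 0.098, -0.362, -0.06, 0, 0, 0, 0.06, 0.098, -0.362, -0.06, 0, 0, 0, 0.06, 0.098, -0.362, -0.06, 0, 0, 0, 0.06, 0.098, -0.362, -0.06, 0, 0, 0, 0.06, 0.098, -0.362, -0.06, 0, 0, 0, 0.06]}}

```text
time: 3.7
tool_pos: [0.5104, 0.1931, 0.3603]
ee_rot: [3.141, 0.0, 0.342]
wrist_force: [-0.2, -0.7, 0.0]
width: 0.0601
finger_force: 0.0
```

Run:
```python
from h import *
s=wrist();cv2.imwrite("pics/d.png",s["img"]);np.save("d.npy",s["extrinsics"])
for n in("cup","cup_holder","brush"):
  for r in spotter.trace(n,s)[:2]:
    b=r["box"];print(n,r["conf"],b)
for p in([.5115,.1965,.095],[.5115,.193,.21],[.5115,.1965,.006]): print(proj(s,p))
print(robot.get_obs()["tool_pos"],robot.get_obs()["time"])
c=dict(s);c["extrinsics"]=np.load("c.npy")
P=np.array([onz(c,u,v,.066) for u,v in((257,137),(297,176),(260,215),(217,178))]);print(P.round(4),P.mean(0))
```

```text
cup 0.66 [230.8, 141.1, 42.2, 45.6]
cup_holder 0.93 [215.3, 125.1, 71.9, 69.5]
brush 0.57 [244.9, 152.5, 21.4, 44.3]
[254.05452199 170.7125831 ]
[256.67835152 190.05192162]
[254.39459489 161.95331889]
[0.51066191 0.19238878 0.3601781 ] 3.9
[[ 0.585  -0.1643  0.066 ]
 [ 0.5571 -0.2269  0.066 ]
 [ 0.4942 -0.2009  0.066 ]
 [ 0.5213 -0.1345  0.066 ]] [ 0.53939446 -0.1816708   0.066     ]
```

View pics/d.png

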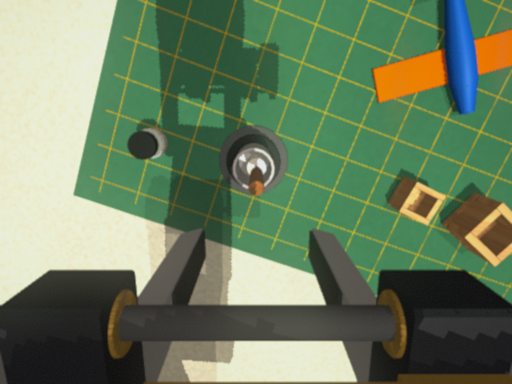

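Emit:
{"name": "servo_tool", "arguments": {"commands": [0.002, 0, 0.06, 0, 0, 0, 0.06, 0.002, 0, 0.12, 0, 0, 0, 0.06, 0.002, 0, 0.17, 0, 0, 0, 0.06, 0.002, 0, 0.19, 0, 0, 0, 0.06, 0.002, 0, 0.19, 0, 0, 0, 0.06, 0.002, 0, 0.19, 0, 0, 0, 0.005, 0.002, 0, 0.19, 0, 0, 0, 0.005, 0.002, 0, 0.19, 0, 0, 0, 0.005, 0.002, 0, 0.19, 0, 0, 0, 0.005, 0.002, 0, 0.19, 0, 0, 0, 0.005]}}

```text
time: 5.15
tool_pos: [0.5123, 0.1951, 0.1707]
ee_rot: [3.141, -0.0, 0.344]
wrist_force: [0.3, 0.4, 0.1]
width: 0.0156
finger_force: 30.0
```

Run:
```python
from h import *
o=robot.get_obs();print(o["width"],o["finger_force"],o["wrist_force"],o["tool_pos"],o["time"])
s=snapshot("scene")
w=wrist()
a=cv2.resize(s["img"][90:230,250:420],(510,420),interpolation=2);b=cv2.resize(w["img"][100:384,130:390],(275,300))
C=np.zeros((420,785,3),np.uint8);C[:,:510]=a;C[:300,510:]=b;cv2.imwrite("pics/e.png",C)
```

```text
0.01562668688667104 30.000637471675873 [0.29163289 0.37789437 0.11930738] [0.51231188 0.19512814 0.17067531] 5.15
```

View pics/e.png

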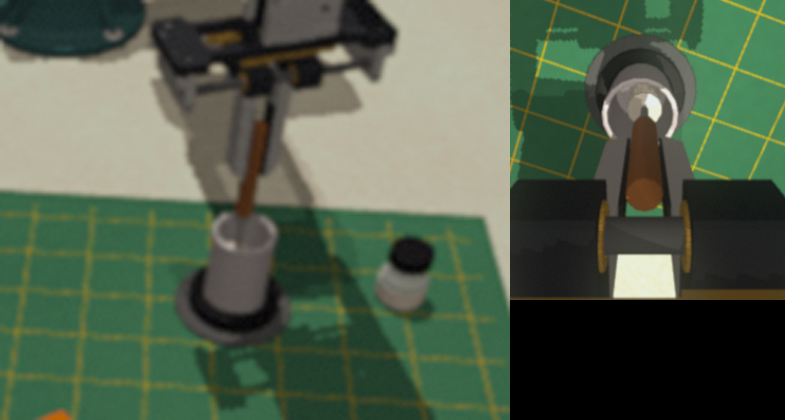

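Emit:
{"name": "servo_tool", "arguments": {"commands": [0, 0, -0.025, 0, 0, 0, 0.005, 0, 0, -0.05, 0, 0, 0, 0.005, 0, 0, -0.05, 0, 0, 0, 0.005, 0, 0, -0.05, 0, 0, 0, 0.005, 0, 0, -0.05, 0, 0, 0, 0.005, 0, 0, -0.025, 0, 0, 0, 0.005, 0, 0, -0.001, 0, 0, 0, 0.005, 0, 0, -0.001, 0, 0, 0, 0.005, 0, 0, -0.001, 0, 0, 0, 0.005, 0, 0, -0.001, 0, 0, 0, 0.005]}}

```text
time: 6.5
tool_pos: [0.5123, 0.1951, 0.1715]
ee_rot: [3.142, 0.0, 0.344]
wrist_force: [-0.2, -0.0, -0.8]
width: 0.0155
finger_force: 30.0
```

Emit:
{"name": "servo_tool", "arguments": {"commands": [0, 0, -0.025, 0, 0, 0, 0.005, 0, 0, -0.05, 0, 0, 0, 0.005, 0, 0, -0.05, 0, 0, 0, 0.005, 0, 0, -0.05, 0, 0, 0, 0.005, 0, 0, -0.05, 0, 0, 0, 0.005]}}

```text
time: 7.12
tool_pos: [0.5116, 0.1949, 0.2198]
ee_rot: [-3.141, 0.003, 0.344]
wrist_force: [-0.4, 0.3, -0.6]
width: 0.0153
finger_force: 30.0
```

Run:
```python
from h import *
o=robot.get_obs();print(o["width"],o["wrist_force"],o["tool_pos"],o["time"])
s=snapshot("scene");t=snapshot("top")
a=cv2.resize(s["img"][70:210,280:390],(440,560),interpolation=2);b=cv2.resize(t["img"][190:270,140:220],(320,320))
C=np.zeros((560,760,3),np.uint8);C[:,:440]=a;C[:320,440:]=b;cv2.imwrite("pics/f.png",C)
```

```text
0.015348807996757573 [-0.3559244   0.30433863 -0.62395151] [0.51157018 0.19488446 0.21983989] 7.125
```

View pics/f.png

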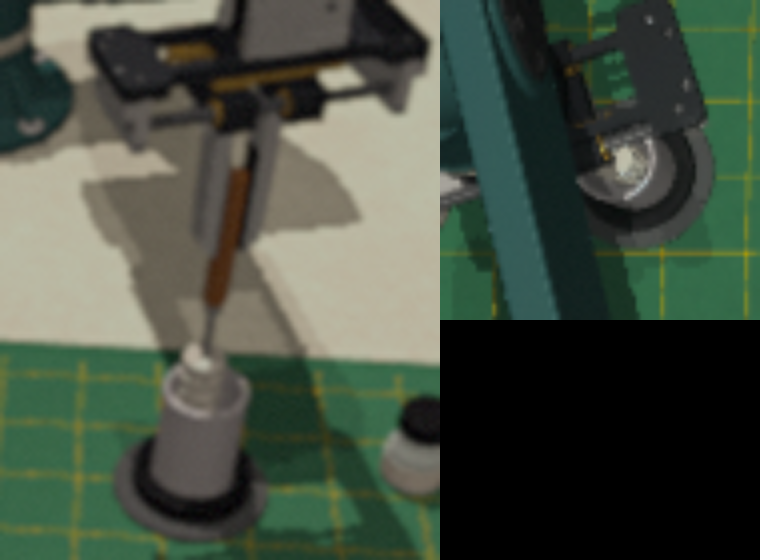

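Emit:
{"name": "servo_tool", "arguments": {"commands": [0, 0, 0.025, 0, 0, 0, 0.005, 0, 0, 0.049, 0, 0, 0, 0.005, 0, 0, 0.049, 0, 0, 0, 0.005, 0, 0, 0.049, 0, 0, 0, 0.005, 0, 0, 0.049, 0, 0, 0, 0.005]}}

```text
time: 7.85
tool_pos: [0.5128, 0.1952, 0.1737]
ee_rot: [3.141, -0.002, 0.344]
wrist_force: [0.7, 0.1, 0.5]
width: 0.0156
finger_force: 30.0
```

Emit:
{"name": "servo_tool", "arguments": {"commands": [0, 0, -0.04, 0, 0, 0, 0.005, 0, 0, -0.08, 0, 0, 0, 0.005, 0, 0, -0.12, 0, 0, 0, 0.005, 0, 0, -0.14, 0, 0, 0, 0.005, 0, 0, -0.14, 0, 0, 0, 0.005, 0, 0, -0.14, 0, 0, 0, 0.005]}}

```text
time: 8.6
tool_pos: [0.512, 0.195, 0.3116]
ee_rot: [3.142, 0.001, 0.344]
wrist_force: [1.2, -0.0, -1.4]
width: 0.0154
finger_force: 30.0
```

Run:
```python
from h import *
o=robot.get_obs();print(o["width"],o["wrist_force"],o["tool_pos"],o["time"])
print(shift([.539,-.181,.295]))
```

```text
0.015381039236167666 [ 1.19993482 -0.04250667 -1.41918672] [0.51198396 0.19499289 0.31155343] 8.6
[-0.1013  0.3631  0.0167]
```

Run:
```python
from h import *
s=snapshot("scene")
print(robot.get_obs()["wrist_force"])
cv2.imwrite("pics/g.png",cv2.resize(s["img"][40:220,270:400],(390,540),interpolation=2))
```

```text
[ 0.90958234  1.16978646 -0.75427075]
```

View pics/g.png

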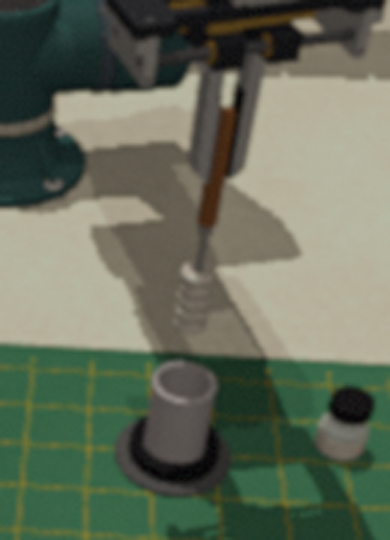

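Emit:
{"name": "servo_tool", "arguments": {"commands": [-0.0253, 0.0908, 0.004, 0, 0, 0, 0.005, -0.0253, 0.0908, 0.004, 0, 0, 0, 0.005, -0.0506, 0.1815, 0.008, 0, 0, 0, 0.005, -0.0506, 0.1815, 0.008, 0, 0, 0, 0.005, -0.076, 0.2723, 0.012, 0, 0, 0, 0.005, -0.076, 0.2723, 0.012, 0, 0, 0, 0.005, -0.101, 0.363, 0.016, 0, 0, 0, 0.005, -0.101, 0.363, 0.016, 0, 0, 0, 0.005, -0.101, 0.363, 0.016, 0, 0, 0, 0.005, -0.101, 0.363, 0.016, 0, 0, 0, 0.005]}}

```text
time: 9.9
tool_pos: [0.5392, -0.1799, 0.2955]
ee_rot: [-3.14, 0.001, 0.344]
wrist_force: [0.8, 1.1, 0.1]
width: 0.0157
finger_force: 30.0
```

Run:
```python
from h import *
o=robot.get_obs();print(o["tool_pos"],o["width"],o["time"])
s=snapshot("scene");w=wrist();x,y,z=o["tool_pos"];zb=z-.1707+.015
print("scene pred bottom",proj(s,[x,y,zb]),"top",proj(s,[x,y,zb+.195]))
print("wrist pred bottom",proj(w,[x,y,zb]),"top",proj(w,[x,y,zb+.195]),"well",proj(w,[.539,-.181,.066]))
for c in(s,w):
  for r in spotter.trace("brush",c)[:1]: print(r["conf"],r["box"])
a=cv2.resize(s["img"][60:220,150:270],(480,600)[::1],interpolation=2);b=cv2.resize(w["img"][100:300,190:320],(312,480),interpolation=2)
C=np.zeros((600,800,3),np.uint8);C[:,:480]=cv2.resize(a,(480,600));C[:480,480:792]=b;cv2.imwrite("pics/i.png",C)
```

```text
[ 0.53922118 -0.1799231   0.29553008] 0.01571153442361655 9.9
scene pred bottom [188.04347651 151.56023163] top [175.01412683  83.71920766]
wrist pred bottom [256.80919274 190.04583786] top [256.82993263 285.60399007] well [257.57127571 177.65806552]
0.72 [171.9, 83.6, 24.3, 72.4]
0.97 [238.3, 176.1, 35.1, 129.2]
```

View pics/i.png

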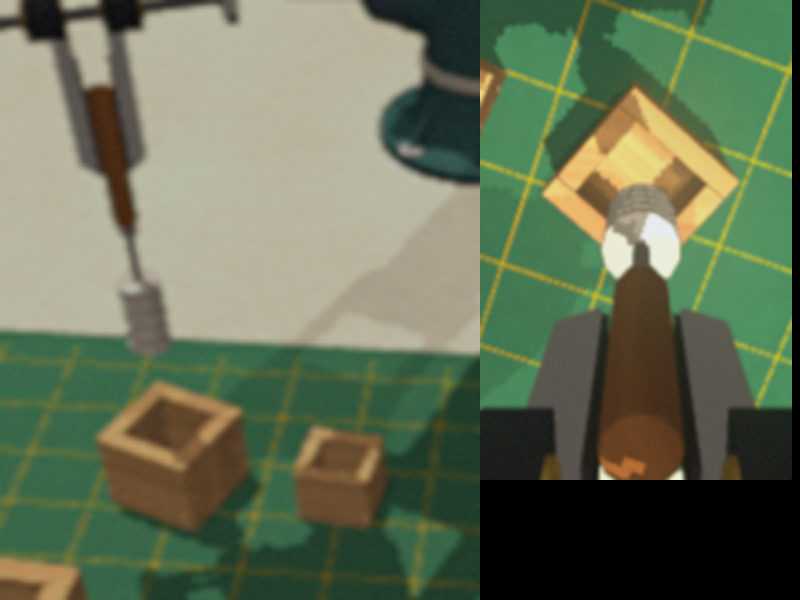

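Emit:
{"name": "servo_tool", "arguments": {"commands": [0, 0, 0.035, 0, 0, 0, 0.005, 0, 0, 0.065, 0, 0, 0, 0.005, 0, 0, 0.09, 0, 0, 0, 0.005, 0, 0, 0.11, 0, 0, 0, 0.005, 0, 0, 0.125, 0, 0, 0, 0.005, 0, 0, 0.13, 0, 0, 0, 0.005, 0, 0, 0.13, 0, 0, 0, 0.005, 0, 0, 0.13, 0, 0, 0, 0.005]}}

```text
time: 11.1
tool_pos: [0.5401, -0.1809, 0.1676]
ee_rot: [3.14, -0.001, 0.344]
wrist_force: [0.3, -0.5, 0.2]
width: 0.0155
finger_force: 30.0
```

Emit:
{"name": "servo_tool", "arguments": {"commands": [0, 0, 0, 0, 0, 0, 0.025, 0, 0, 0, 0, 0, 0, 0.045, 0, 0, 0, 0, 0, 0, 0.06, 0, 0, 0, 0, 0, 0, 0.07, 0, 0, 0, 0, 0, 0, 0.07]}}

```text
time: 11.72
tool_pos: [0.5395, -0.1808, 0.1665]
ee_rot: [3.142, 0.0, 0.344]
wrist_force: [1.2, -1.1, -0.2]
width: 0.0618
finger_force: 0.0
```

Emit:
{"name": "servo_tool", "arguments": {"commands": [0, 0, -0.03, 0, 0, 0, 0.07, 0, 0, -0.06, 0, 0, 0, 0.07, 0, 0, -0.11, 0, 0, 0, 0.07, 0, 0, -0.15, 0, 0, 0, 0.07, 0, 0, -0.15, 0, 0, 0, 0.07]}}

```text
time: 12.35
tool_pos: [0.5407, -0.1813, 0.3211]
ee_rot: [3.135, -0.006, 0.344]
wrist_force: [0.6, -0.1, -0.2]
width: 0.0701
finger_force: 0.0
```

Run:
```python
from h import *
o=robot.get_obs();print(o["tool_pos"],o["width"],o["time"],o["finger_force"])
s=snapshot("scene");w=wrist()
a=cv2.resize(s["img"][100:220,150:370],(770,420),interpolation=2)
C=np.zeros((600,770,3),np.uint8);C[:420]=a;C[420:,:240]=cv2.resize(w["img"],(240,180));cv2.imwrite("pics/j.png",C)
print(shift([.5125,.198,.25]))
```

```text
[ 0.54072339 -0.18127938  0.32113832] 0.07013246321322764 12.35 0.0
[ 0.1023 -0.3657  0.066 ]
```

View pics/j.png

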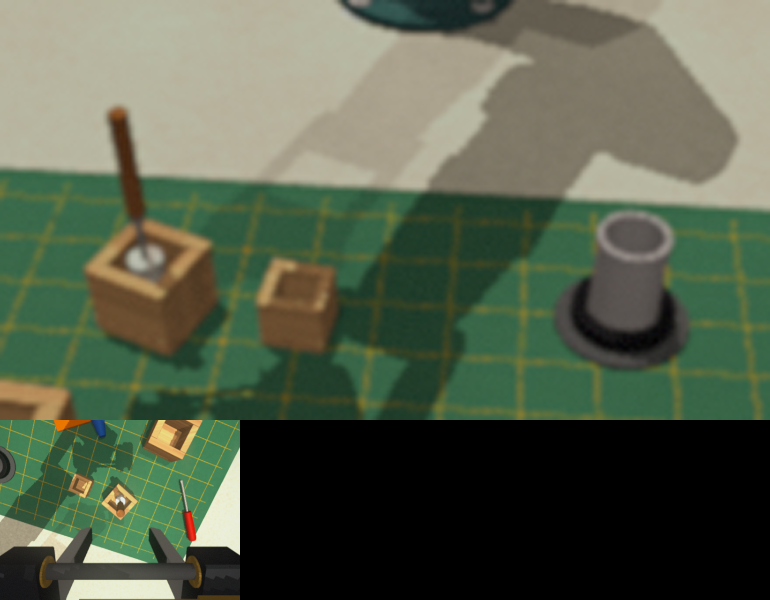

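Emit:
{"name": "servo_tool", "arguments": {"commands": [0.0256, -0.0914, 0.01, 0, 0, 0, 0.094, 0.0256, -0.0914, 0.01, 0, 0, 0, 0.094, 0.0512, -0.183, 0.02, 0, 0, 0, 0.094, 0.0512, -0.183, 0.02, 0, 0, 0, 0.094, 0.0767, -0.274, 0.04, 0, 0, 0, 0.094, 0.0767, -0.274, 0.04, 0, 0, 0, 0.094, 0.102, -0.366, 0.066, 0, 0, 0, 0.094, 0.102, -0.366, 0.066, 0, 0, 0, 0.094, 0.102, -0.366, 0.066, 0, 0, 0, 0.094, 0.102, -0.366, 0.066, 0, 0, 0, 0.094]}}

```text
time: 13.7
tool_pos: [0.5117, 0.1975, 0.249]
ee_rot: [3.141, 0.003, 0.344]
wrist_force: [-0.7, -0.7, 0.1]
width: 0.0939
finger_force: 0.0
```

Run:
```python
from h import *
o=robot.get_obs();print(o["tool_pos"],o["width"],o["time"])
w=wrist()
t=np.linspace(0,2*np.pi,60)
I=cv2.resize(w["img"][80:280,150:370],None,fx=3,fy=3,interpolation=2)
for (cx,cy),col in(((.5125,.198),(0,255,255)),):
  for r,z in((.028,.095),(.055,.006),(.042,.022)):
    p=np.array([proj(w,[cx+r*np.cos(a),cy+r*np.sin(a),z]) for a in t]);p=((p-[150,80])*3).astype(int);cv2.polylines(I,[p],True,col,1)
cv2.imwrite("pics/k.png",I)
for n in("cup","cup_holder"):
  for r in spotter.trace(n,w)[:1]: print(n,r["conf"],r["box"])
```

```text
[0.51167504 0.19754906 0.24895698] 0.09388726050152088 13.7
cup 0.78 [226.6, 151.6, 57.4, 60.6]
cup_holder 0.67 [205.7, 130.5, 95.1, 80.7]
```

View pics/k.png

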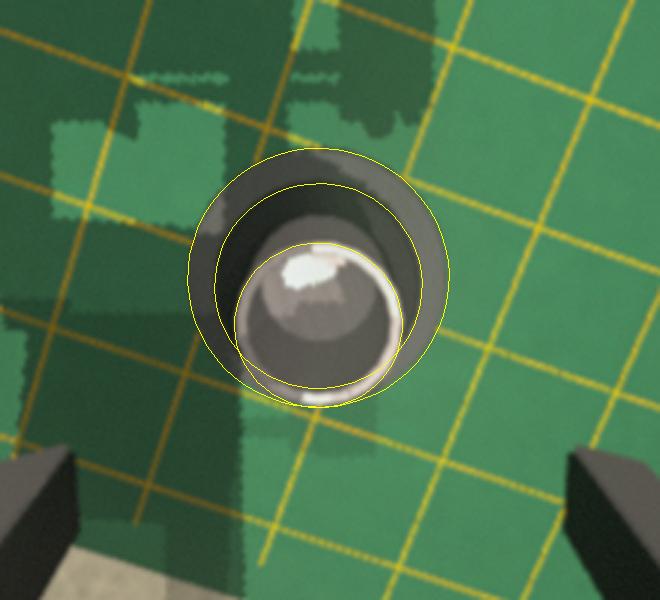

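Emit:
{"name": "servo_tool", "arguments": {"commands": [0.001, 0, 0.05, 0, 0, 0, 0.094, 0.001, 0, 0.09, 0, 0, 0, 0.094, 0.001, 0, 0.13, 0, 0, 0, 0.094, 0.001, 0, 0.17, 0, 0, 0, 0.094, 0.001, 0, 0.191, 0, 0, 0, 0.094, 0.001, 0, 0.191, 0, 0, 0, 0.094, 0.001, 0, 0.191, 0, 0, 0, 0.094]}}

```text
time: 14.72
tool_pos: [0.5143, 0.1982, 0.061]
ee_rot: [3.141, -0.003, 0.343]
wrist_force: [-0.5, 0.6, 0.4]
width: 0.0938
finger_force: 0.0
```

Emit:
{"name": "servo_tool", "arguments": {"commands": [0, 0, 0, 0, 0, 0, 0.06, 0, 0, 0, 0, 0, 0, 0.05, 0, 0, 0, 0, 0, 0, 0.045, 0, 0, 0, 0, 0, 0, 0.045, 0, 0, 0, 0, 0, 0, 0.045, 0, 0, 0, 0, 0, 0, 0.045]}}

```text
time: 15.48
tool_pos: [0.5131, 0.1987, 0.0595]
ee_rot: [-3.141, -0.0, 0.344]
wrist_force: [-0.2, 1.0, 1.0]
width: 0.0544
finger_force: 29.9
```

Emit:
{"name": "servo_tool", "arguments": {"commands": [0, 0, -0.008, 0, 0, 0, 0.045, 0, 0, -0.02, 0, 0, 0, 0.045, 0, 0, -0.04, 0, 0, 0, 0.045, 0, 0, -0.06, 0, 0, 0, 0.045, 0, 0, -0.08, 0, 0, 0, 0.045, 0, 0, -0.095, 0, 0, 0, 0.045, 0, 0, -0.1, 0, 0, 0, 0.045, 0, 0, -0.1, 0, 0, 0, 0.045, 0, 0, -0.1, 0, 0, 0, 0.045, 0, 0, -0.1, 0, 0, 0, 0.045]}}

```text
time: 16.73
tool_pos: [0.5126, 0.1984, 0.1584]
ee_rot: [-3.142, 0.002, 0.344]
wrist_force: [0.4, 0.2, -1.7]
width: 0.0546
finger_force: 29.9
```

Emit:
{"name": "servo_tool", "arguments": {"commands": [0, 0, 0, 0, 0, 0, 0.045, 0, 0, 0, 0, 0, 0, 0.045, 0, 0, 0, 0, 0, 0, 0.045, 0, 0, 0, 0, 0, 0, 0.045, 0, 0, 0, 0, 0, 0, 0.045, 0, 0, 0, 0, 0, 0, 0.045]}}

```text
time: 17.48
tool_pos: [0.5131, 0.1985, 0.1595]
ee_rot: [3.141, -0.0, 0.344]
wrist_force: [0.3, -0.3, -2.0]
width: 0.0546
finger_force: 29.9
```

Run:
```python
from h import *
o=robot.get_obs();print(o["tool_pos"],o["ee_rot"],o["width"],o["finger_force"],o["wrist_force"],abs(o["qvel"]).max())
s=snapshot("scene")
for n in("cup","cup_holder","brush","brush_stand"):
  for r in spotter.trace(n,s)[:3]: print(n,r["conf"],r["box"])
x,y,z=o["tool_pos"];b=z-.0595+.010
print("cup pred rim",proj(s,[x,y,b+.085]),"bottom",proj(s,[x,y,b]),"x/y",proj(s,[x,y-.028,b+.04]),proj(s,[x,y+.028,b+.04]))
```

```text
[0.51311503 0.19853563 0.15950619] [ 3.14147193e+00 -7.67425675e-05  3.43759840e-01] 0.05457910792581185 29.895851192995906 [ 0.2710629  -0.3227425  -2.00858465] 0.001487399323874293
cup 0.64 [324.3, 129.0, 21.5, 41.3]
cup 0.48 [372.0, 172.7, 23.8, 24.1]
cup_holder 0.66 [308.2, 178.7, 38.5, 27.3]
brush 0.58 [180.8, 131.1, 18.0, 50.7]
brush_stand 0.96 [119.5, 207.1, 51.5, 57.6]
brush_stand 0.62 [220.2, 177.9, 25.2, 25.1]
brush_stand 0.6 [172.2, 162.3, 39.7, 37.0]
cup pred rim [336.76900244 135.6914936 ] bottom [332.24995913 161.83542878] x/y [323.25221753 149.37163406] [345.41459301 150.5401004 ]
```

```bash
python3 -c "
from h import *
print(close_job())"
```

```text
the job is handed in; nothing more can be done
None
```

The job is handed in, with no verdict shown: I scrubbed the cup twice, stood the brush head down in the middle-sized stand and let go, and finished holding the cup upright about 10 cm above its seat in the holder; I never went near the jar, screwdriver or plane.

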